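# Click a sample cartridge into the photometer and shut the light hood

## Task

Take the orange-capped glass sample cartridge from the tray, put it in the photometer's sample well and press it straight down until the sprung side ball clicks into its groove and it is fully home on the seat; then let it go and slide the black light hood fully shut over it. How deep the seat lies has to be felt; the glass foot cracks if you lean on it, so never press it into the well with more than about 30 N. Leave the other cartridges, the bottle and the jar where they stand.

Things in the scene. Friction and masses are not known exactly. Their poses are not given: they have to be found in the camera images.
- orange_cartridge: The cartridge to load: pale glass body, orange cap, about 90 g, upright in one of the tray's pockets. 20 mm (its x) by 30 mm (its y) by 104 mm tall; origin at the centre of its underside, z up. Foot tapers in x from 12 mm wide at the underside to 20 mm at 8 mm up. A 3 mm deep groove crosses both x faces from 29 to 40 mm up. Both x faces are alike: it fits either way round.
- orange_cap (a point): Centre of the orange cap, the part to grip: 16 mm (cartridge's x) by 24 mm (y), from 78 to 104 mm above the cartridge's underside; this point is 91 mm above the underside.
- blue_cartridge: Bystander: the same cartridge with a blue cap, standing in another pocket. Leave it.
- white_cartridge: Bystander: the same cartridge with a white cap, standing in another pocket. Leave it.
- tray: White tray fixed to the bench, 222 mm (its x) by 50 mm (its y) by 18 mm high, walls and floor 4 mm thick, three pockets in a row along its x, 72 mm apart, one cartridge in each. Origin at the centre of its underside.
- photometer: White bench photometer, fixed, 240 mm (its x) by 300 mm (its y), flat deck 100 mm above the bench. Origin at the centre of its underside, z up. Inside the well is a hard flat seat whose depth is unknown: 39 to 65 mm below the deck, different each time, not reported; it does not yield. Home, a cartridge stands on it, its cap's top 39 to 65 mm above the deck.
- well (a point): Centre of the sample well's mouth at deck height, axes as the photometer's. The well is 22 mm (x) by 32 mm (y) with straight walls: a cartridge with its x along the well's x, either way round, has 1 mm play each side. A black flared collar round the mouth stands 5 mm above the deck and is 4 mm wider on each side at its top.
- click_ball (a joint): Steel ball, 12 mm in diameter, sprung 6 mm into the well from its +x wall, its centre 34 mm above the seat. Value: how far it is pushed back, m: 0 free, 0.004 behind a flat face, 0.0005 to 0.0025 in the groove of a cartridge that is home. Passing it takes a push of 4 to 10 N; at the click the push drops and the ball draws the cartridge down the last 3 mm.
- hood (a joint): Black light hood's position along the photometer's y, m: 0 fully shut over the well (at its stop), growing towards +y as it opens (stop at 0.14). Starts wide open; slides with about 2 N of friction and stays where left.
- hood_grip (a point): Point in the grey grip rib on the hood, 94 mm above the deck. The rib is 44 mm (photometer's x) by 12 mm (y), from 80 to 106 mm above the deck. Shut, it is right above the well. The hood below it is 70 mm (x) by 80 mm (y), roof 80 mm above the deck, open below and on its -y side, 76 mm free height inside: it passes over a cartridge that is home.
- bottle: Bystander: green bottle with white cap, 60 mm diameter, 190 mm tall, origin at the centre of its underside. Leave it.
- jar: Bystander: small jar with red cap, 52 mm diameter, 60 mm tall, origin at the centre of its underside. Leave it.

How it is judged:
By the outcome, as a careful person would: the job done as asked, in the order asked, and still so for the second after the job is handed in, with the robot touching nothing.
It also fails if it takes over 69 s, if anything falls off the work surface, if the arm or the gripper's body presses on something with over 40 N, if the wrist force passes 120 N, or if a joint passes its speed limit or range.

## Robot

A 6-joint arm with a two-finger parallel gripper is mounted at the origin on the work surface. World frame = base frame: x ahead of the robot, y to its left, z up, the work surface at z = 0. Lengths are in m, angles in rad, forces in N, time in s.
With the tool pointing down it reaches from about 0.425 to 0.95 m from the base axis. Payload 3.5 kg.
Tool frame: the origin (TCP) lies midway between the tips of the shut fingers; the grasp point (between the pads) lies pinch_z behind it (pinch_z is the distance from the TCP to the grasp point, in m); z points along the fingers, x is the direction in which the jaws open and shut, and the axes are right-handed (so a half turn about z gives the same grasp; the last joint's range is limited). The gripper opens to 85 mm and grips with 20 to 120 N. Pads are 22 mm wide; open, the fingers measure 114 mm over their backs; the gripper's body (76 mm by 85 mm) begins 54 mm behind the grasp point. The pads swing forward as they close: fully open they stand 13 mm farther back than shut.
Start: joints at [1.048, 0.286, 1.577, -0, 1.279, -0.15], TCP at [0.246, 0.629, 0.231] pointing down, gripper open.
Joint ranges: [-2.77, 2.77], [-0.9, 2.22], [0.21, 2.48], [-1.53, 4.67], [0.24, 2.81], [-2.84, 2.84]. Speed limits (rad/s): [2.79, 2.79, 3.14, 3.14, 3.14, 3.14].

## Interface

Orientations are given as a rotation vector (axis times angle).
In Python, from plant import * gives the robot as it stands.
- The arm moves only by the tool drive_tool, never from a script. Its argument "motion" is a list that holds one entry, the list of rows, each a list of 7 numbers: the shift along the tool's x, y, z in units of 30 mm (1.0 is 30 mm), then the turn, a rotation vector about the tool's x, y, z in units of 8 degrees (1.0 is 8 degrees), then the closure, from -1 (fully open) to 1 (shut). A call has 1 to 10 rows; each row shifts and turns the commanded pose from where the row before left it, along the tool's axes as they then stand; what a row does not reach is not made up. A row lasts 1/10 s, in which the tool goes at most 50 mm and 8.59 degrees, less where a joint would pass 70% of its speed; a pose out of reach is approached as far as the arm can. A call is refused whole if a number of a shift passes 1 or a number of a turn 1, either way. A call with a gripper value outside its range is refused whole. The fingers move at their own pace and stop on an object; the grip force is fixed at half the most. Time passes only in rows, so rows that do not move let the fingers close. It gives the time, the measured TCP pose, the force and the opening at its end, in the units of the state.
- get_state(): the state, without advancing time (a new reading comes with each control period).
- grab_frame(name): name is "side" or "top"; returns (picture, depth): 400x640x3 uint8, blue, green, red; 400x640 float32, m along the optical axis (not along the pixel's ray), 0 where there is no reading.
- calibration(name): a dict with "fx", "fy", "cx", "cy" (pixels), "world_to_cam" (4x4, takes a point from world to camera coordinates). Camera axes: x right, y down, z forward; pixel columns grow to the right and rows downward; lengths in m; the calibration is good to about 2 mm. A picture is of the moment at which its call begins. calibration takes no time and is no camera call.
- hand_in(): hands the job in, once; it reports no verdict.
The state is a dict: "clock": time; "q": joint angles; "dq": joint speeds; "tau": joint torques, N m; "ee_pos": TCP position; "ee_rot": TCP orientation; "force": force on the tool from outside, world axes, zero at the start; "torque": the same for the moment, N m; "grip_width": opening from 0.0 (shut) to 1.0 (fully open).
Only numpy, scipy, OpenCV 4.12 (cv2) and the standard library are available. Lean on these libraries where they do the work, as an engineer would, in place of code of your own. Each camera call takes 0.05 s, during which the arm holds its last target. There are 200 camera calls.

## Working session

There is one attempt and no reset: what is moved stays moved. The work goes in short steps, Python scripts to look and compute and a tool call to move; the robot and the scene stay as the last step left them, time stands still between calls to the robot, and variables do not carry over. Pictures are saved under pics/ and viewed, about 8 in all and at most 12, crops included, and the job is handed in when it is done.

Besides the shell and the picture viewer there is one more tool, called after "Request:" by a JSON object that holds its "fn" and its "kwargs", one argument or row to a line. drive_tool: Moves the arm, as the interface text tells. Its arguments: {"type":"object","properties":{"motion":{"type":"array"}},"required":["motion"]}

```bash
ls; mkdir -p pics; python3 - <<'E'
from plant import *
import cv2,numpy as np
np.set_printoptions(precision=4,suppress=True)
for n in("side","top"):
    p,d=grab_frame(n); cv2.imwrite(f"pics/{n}0.png",p); np.save(f"pics/{n}0.npy",d)
    c=calibration(n); print(n,c["fx"],c["fy"],c["cx"],c["cy"]); print(np.array(c["world_to_cam"]))
print(get_state())
try: print(pinch_z)
except Exception as e: print(e)
E
```

```text
pics
side 458.30957644669263 458.30957644669263 320.64829468111316 208.02142417663666
[[ 0.9898 -0.142  -0.0153 -0.5509]
 [-0.1093 -0.684  -0.7212  0.1914]
 [ 0.0919  0.7155 -0.6925  1.1471]
 [ 0.      0.      0.      1.    ]]
top 485.5904366161137 485.5904366161137 314.83637240616207 195.44290293377387
[[-0.0063 -0.9999  0.0158  0.0361]
 [-0.9898  0.004  -0.1425  0.6102]
 [ 0.1424 -0.0166 -0.9897  1.3318]
 [ 0.      0.      0.      1.    ]]
{'clock': 0.1, 'q': array([ 1.048 ,  0.2871,  1.578 , -0.    ,  1.2786, -0.15  ]), 'dq': array([-0.0006, -0.0009, -0.0031,  0.0012, -0.0012, -0.001 ]), 'tau': array([  0.0011, -40.7293, -29.3701,  -0.0001,   0.0034,  -0.    ]), 'ee_pos': array([0.2455, 0.6281, 0.2301]), 'ee_rot': array([ 2.5939,  1.7708, -0.003 ]), 'force': array([-0.3241, -0.8118,  0.7806]), 'torque': array([-0.0274,  0.0392, -0.0244]), 'grip_width': 1.0020304239124986}
0.0187
```

View pics/side0.png

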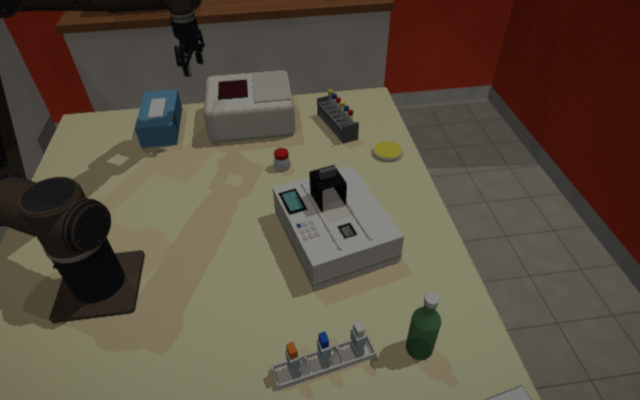

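View pics/top0.png

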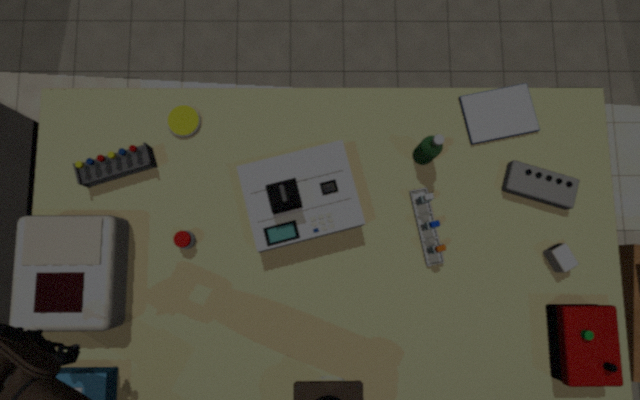

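The side view shows the orange cap near (292,349), the well near (347,231) and the hood near (328,187). In the top view these are at (440,248), (329,187) and (284,195). Next I'll measure them.

```bash
cat > h.py <<'E'
import numpy as np,cv2
from plant import *
np.set_printoptions(precision=4,suppress=True)
def cloud(n,d):
    c=calibration(n);v,u=np.indices(d.shape)
    P=np.stack([(u-c["cx"])/c["fx"]*d,(v-c["cy"])/c["fy"]*d,d],-1)
    T=np.linalg.inv(np.array(c["world_to_cam"]));return P@T[:3,:3].T+T[:3,3]
def ray(n,uv,z):
    c=calibration(n);T=np.linalg.inv(np.array(c["world_to_cam"]))
    r=T[:3,:3]@np.array([(uv[0]-c["cx"])/c["fx"],(uv[1]-c["cy"])/c["fy"],1]);o=T[:3,3]
    return o+r*(z-o[2])/r[2]
def proj(n,p):
    c=calibration(n);q=np.array(c["world_to_cam"])@np.r_[p,1];return np.array([q[0]/q[2]*c["fx"]+c["cx"],q[1]/q[2]*c["fy"]+c["cy"]])
def orange(p):
    h=cv2.cvtColor(p,cv2.COLOR_BGR2HSV);return cv2.inRange(h,(5,150,90),(16,255,255))
def blue(p):
    h=cv2.cvtColor(p,cv2.COLOR_BGR2HSV);return cv2.inRange(h,(105,150,60),(125,255,255))
E
python3 - <<'E'
from h import *
roi={"side":(260,325,320,395),"top":(400,180,460,275)}
pr={"side":(260,150,410,290),"top":(225,130,375,260)}
ims=[]
for n in roi:
    p=cv2.imread(f"pics/{n}0.png");d=np.load(f"pics/{n}0.npy");W=cloud(n,d)
    for nm,f in(("orange",orange),("blue",blue)):
        m=f(p)>0;k=np.zeros_like(m);x0,y0,x1,y1=(260,325,390,395) if n=="side" else roi[n];k[y0:y1,x0:x1]=1;m&=k
        v,u=np.nonzero(m);w=W[m];print(n,nm,m.sum(),"px",u.mean(),v.mean(),"zrange",np.percentile(w[:,2],[5,50,95]),"mean",w.mean(0),"top mean",w[w[:,2]>.1].mean(0))
    x0,y0,x1,y1=pr[n];w=W[y0:y1,x0:x1].reshape(-1,3);w=w[abs(w[:,2]-.1)<.008]
    print(n,"deck z",np.median(w[:,2]),len(w),cv2.minAreaRect(w[:,:2].astype(np.float32)))
    x0,y0,x1,y1=(260,160,410,290) if n=="side" else (235,135,365,255)
    ims.append(cv2.resize(p[y0:y1,x0:x1],(520,450),interpolation=cv2.INTER_CUBIC))
    x0,y0,x1,y1=(265,315,385,390) if n=="side" else (400,180,460,275)
g=np.hstack(ims)
g=cv2.resize(g,(800,346))
cv2.imwrite("pics/c1.png",np.clip(g*1.8,0,255).astype(np.uint8))
E
```

```text
side orange 82 px 291.219512195122 347.9756097560976 zrange [0.1036 0.1059 0.1083] mean [ 0.4563 -0.3053  0.1058] top mean [ 0.4563 -0.3053  0.1058]
side blue 77 px 323.14285714285717 337.72727272727275 zrange [0.1029 0.1053 0.1075] mean [ 0.5207 -0.2985  0.1159] top mean [ 0.5207 -0.2985  0.1159]
side deck z 0.09747849648834073 6856 ((0.6027525067329407, 0.07125312089920044), (0.24245303869247437, 0.30751436948776245), 14.233036041259766)
top orange 36 px 441.22222222222223 247.58333333333334 zrange [0.1042 0.1079 0.1134] mean [ 0.4592 -0.3022  0.1084] top mean [ 0.4592 -0.3022  0.1084]
top blue 38 px 434.5 223.6315789473684 zrange [0.1046 0.1082 0.1122] mean [ 0.5203 -0.2777  0.1421] top mean [ 0.5203 -0.2777  0.1421]
top deck z 0.10077361934947227 8566 ((0.605600118637085, 0.07455950975418091), (0.2410973757505417, 0.30068573355674744), 14.300331115722656)
```

View pics/c1.png

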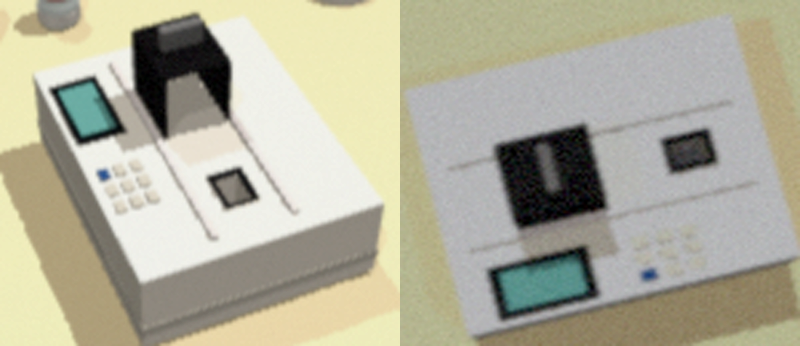

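The crop shows the photometer with its hood on the +y side, the collar near (233,188) in the left half and (690,150) in the right half. The photometer yaw is about 14.3°. Now for the well, tray and cap details.

```bash
python3 - <<'E'
from h import *
ims=[]
for n,w0,cr in (("side",(335,218,360,243),(262,312,392,392)),("top",(315,175,345,200),(400,180,465,275))):
    p=cv2.imread(f"pics/{n}0.png");d=np.load(f"pics/{n}0.npy")
    x0,y0,x1,y1=w0
    S=8;g=cv2.resize(cv2.cvtColor(p[y0:y1,x0:x1],cv2.COLOR_BGR2GRAY),None,fx=S,fy=S,interpolation=cv2.INTER_CUBIC)
    g=cv2.GaussianBlur(g,(9,9),0);t,b=cv2.threshold(g,0,255,cv2.THRESH_BINARY_INV+cv2.THRESH_OTSU)
    cs,_=cv2.findContours(b,cv2.RETR_EXTERNAL,cv2.CHAIN_APPROX_NONE)
    c=max(cs,key=cv2.contourArea)[:,0,:];uv=(c+.5)/S-.5+[x0,y0]
    w=np.array([ray(n,q,.103)[:2] for q in uv],np.float32);print(n,"well",cv2.minAreaRect(w),w.mean(0))
    for col,f in(("orange",orange),("blue",blue)):
        x0,y0,x1,y1=cr;b=f(cv2.resize(p[y0:y1,x0:x1],None,fx=S,fy=S,interpolation=cv2.INTER_CUBIC))
        cs,_=cv2.findContours(b,cv2.RETR_EXTERNAL,cv2.CHAIN_APPROX_NONE)
        c=max(cs,key=cv2.contourArea)[:,0,:];uv=(c+.5)/S-.5+[x0,y0]
        w=np.array([ray(n,q,.108)[:2] for q in uv],np.float32);print(n,col,cv2.minAreaRect(w),w.mean(0))
    x0,y0,x1,y1=cr;g=p[y0:y1,x0:x1];ims.append(cv2.resize(g,None,fx=500/g.shape[0]*(.7 if n=='side' else 1),fy=500/g.shape[0],interpolation=cv2.INTER_CUBIC) if 0 else cv2.resize(g,(int(g.shape[1]*3.6*(1 if n=='side' else 1)),int(g.shape[0]*3.6)),interpolation=cv2.INTER_CUBIC))
H=max(i.shape[0] for i in ims);g=np.hstack([cv2.copyMakeBorder(i,0,H-i.shape[0],0,4,0) for i in ims])
cv2.imwrite("pics/c2.png",np.clip(g*1.7,0,255).astype(np.uint8))
E
```

```text
side well ((0.6220443844795227, -0.007941903546452522), (0.03734143450856209, 0.04683695733547211), 13.607684135437012) [ 0.6221 -0.008 ]
side orange ((0.4563135504722595, -0.3074624538421631), (0.015467225573956966, 0.026006482541561127), 16.025318145751953) [ 0.4567 -0.3071]
side blue ((0.5210198760032654, -0.29409781098365784), (0.015085992403328419, 0.024394595995545387), 10.996326446533203) [ 0.5213 -0.2941]
top well ((0.6247674822807312, -0.003661762923002243), (0.035762373358011246, 0.044735975563526154), 14.003067970275879) [ 0.6249 -0.0036]
top orange ((0.4587807357311249, -0.30205923318862915), (0.013576783239841461, 0.021081656217575073), 16.458423614501953) [ 0.4589 -0.3022]
top blue ((0.5233736038208008, -0.28683921694755554), (0.013365831226110458, 0.021928662434220314), 15.766031265258789) [ 0.5233 -0.2866]
```

View pics/c2.png

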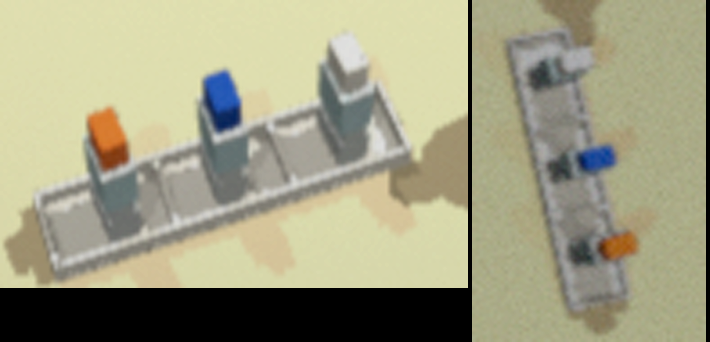

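The crop shows the orange cap at the near end of the tray, its long side across the tray, at a yaw of about 16°. The well-to-cap offset agrees between the two views to 1 mm. Now I'll move over the cartridge, turning and rising first.

Request:
{"fn": "drive_tool", "kwargs": {
  "motion": [
    [[0,0,-0.2,0,0,1,-1],[0,0,-0.2,0,0,1,-1],[0,0,-0.2,0,0,1,-1],[0,0,-0.2,0,0,1,-1],[0,0,-0.2,0,0,1,-1],[0,0,-0.2,0,0,1,-1],[0,0,-0.2,0,0,1,-1],[0,0,-0.2,0,0,1,-1],[0,0,-0.2,0,0,1,-1],[0,0,-0.2,0,0,1,-1]]
  ]
}}

```text
clock: 1.1
ee_pos: [0.2456, 0.6283, 0.2907]
ee_rot: [3.124, -0.32, -0.001]
force: [-1.0, -0.7, -0.4]
grip_width: 1.0
```

Request:
{"fn": "drive_tool", "kwargs": {
  "motion": [
    [[0,0,0,0,0,1,-1],[0,0,0,0,0,1,-1],[0,0,0,0,0,1,-1],[0,0,0,0,0,1,-1],[0,0,0,0,0,1,-1],[0,0,0,0,0,1,-1],[0,0,0,0,0,1,-1],[0,0,0,0,0,0.9,-1],[0,0,0,0,0,0,-1]]
  ]
}}

```text
clock: 2.0
ee_pos: [0.2457, 0.6284, 0.2905]
ee_rot: [2.499, -1.902, 0.0]
force: [-0.4, 0.0, 0.6]
grip_width: 0.998
```

Request:
{"fn": "drive_tool", "kwargs": {
  "motion": [
    [[0.95,-0.17,0,0,0,0,-1],[0.95,-0.17,0,0,0,0,-1],[0.95,-0.17,0,0,0,0,-1],[0.95,-0.17,0,0,0,0,-1],[0.95,-0.17,0,0,0,0,-1],[0.95,-0.17,0,0,0,0,-1],[0.95,-0.17,0,0,0,0,-1],[0.95,-0.17,0,0,0,0,-1],[0.95,-0.17,0,0,0,0,-1],[0.95,-0.17,0,0,0,0,-1]]
  ]
}}

```text
clock: 3.0
ee_pos: [0.371, 0.3663, 0.2911]
ee_rot: [2.503, -1.898, -0.0]
force: [0.9, 0.4, 0.7]
grip_width: 0.999
```

Request:
{"fn": "drive_tool", "kwargs": {
  "motion": [
    [[0.95,-0.17,0,0,0,0,-1],[0.95,-0.17,0,0,0,0,-1],[0.95,-0.17,0,0,0,0,-1],[0.95,-0.17,0,0,0,0,-1],[0.95,-0.17,0,0,0,0,-1],[0.95,-0.17,0,0,0,0,-1],[0.95,-0.17,0,0,0,0,-1],[0.95,-0.17,0,0,0,0,-1],[0.95,-0.17,0,0,0,0,-1],[0.95,-0.17,0,0,0,0,-1]]
  ]
}}

```text
clock: 4.0
ee_pos: [0.4961, 0.1052, 0.2911]
ee_rot: [2.503, -1.899, -0.0]
force: [0.7, 0.9, -0.4]
grip_width: 1.002
```

Request:
{"fn": "drive_tool", "kwargs": {
  "motion": [
    [[0.95,-0.17,0,0,0,0,-1],[0.95,-0.17,0,0,0,0,-1],[0.95,-0.17,0,0,0,0,-1],[0.95,-0.17,0,0,0,0,-1],[0.9,0.5,0,0,0,0,-1],[0.9,0.5,0,0,0,0,-1],[0.9,0.5,0,0,0,0,-1],[0.9,0.5,0,0,0,0,-1],[0.9,0.5,0,0,0,0,-1],[0.9,0.5,0,0,0,0,-1]]
  ]
}}

```text
clock: 5.0
ee_pos: [0.5017, -0.1793, 0.2911]
ee_rot: [-2.503, 1.899, 0.001]
force: [-0.8, -0.3, -0.1]
grip_width: 1.001
```

Request:
{"fn": "drive_tool", "kwargs": {
  "motion": [
    [[0.91,0.635,0.4,0,0,0,-1],[0.91,0.635,0.4,0,0,0,-1],[0.91,0.635,0.4,0,0,0,-1],[0.91,0.635,0.4,0,0,0,-1],[0,0,0.8,0,0,0,-1],[0,0,0.8,0,0,0,-1],[0,0,0.8,0,0,0,-1],[0,0,0,0,0,0,-1]]
  ]
}}

```text
clock: 5.8
ee_pos: [0.4557, -0.3019, 0.1669]
ee_rot: [-2.501, 1.9, 0.014]
force: [0.1, 0.2, -0.3]
grip_width: 1.0
```

```bash
cat > look.py <<'E'
import sys
from h import *
# usage: tag, z of cap top, world point of crop centre
tag,z=sys.argv[1],float(sys.argv[2]);pt=np.array(list(map(float,sys.argv[3:6])));ims=[];C={}
for n in("side","top"):
    p,d=grab_frame(n);S=8;u,v=np.round(proj(n,pt)).astype(int);x0,y0=max(u-32,0),max(v-32,0)
    b=orange(cv2.resize(p[y0:y0+64,x0:x0+64],None,fx=S,fy=S,interpolation=cv2.INTER_CUBIC))
    cs,_=cv2.findContours(b,cv2.RETR_EXTERNAL,cv2.CHAIN_APPROX_NONE)
    if cs:
        c=max(cs,key=cv2.contourArea)[:,0,:];uv=(c+.5)/S-.5+[x0,y0]
        print(n,"cap px",uv.mean(0),cv2.minAreaRect(np.array([ray(n,q,z)[:2] for q in uv],np.float32)))
    ims.append(cv2.resize(p[y0:y0+64,x0:x0+64],(400,400),interpolation=cv2.INTER_CUBIC))
cv2.imwrite(f"pics/{tag}.png",np.clip(np.hstack(ims)*1.8,0,255).astype(np.uint8))
s=get_state();print(s["ee_pos"],s["force"],s["clock"])
E
python3 look.py g0 .108 .4575 -.305 .12
```

```text
side cap px [291.111  350.7049] ((0.45637378096580505, -0.31103187799453735), (0.015620127320289612, 0.032652173191308975), 14.366825103759766)
[ 0.4578 -0.3036  0.1713] [0.2169 0.4045 1.2698] 5.9
```

View pics/g0.png

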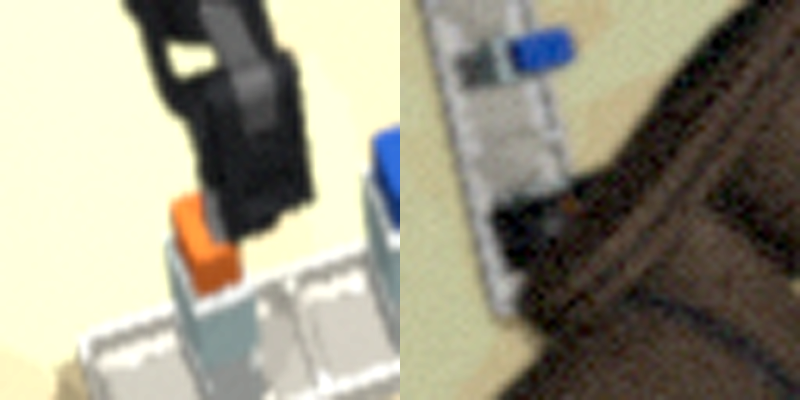

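The left panel shows the near finger hanging above and to the right of the orange cap, with its tip at about (265,215) in the crop. The arm hides the cap in the top view. I'll check that parallax by projection.

```bash
python3 - <<'E'
from h import *
o=np.round(proj("side",[.4575,-.305,.12])).astype(int)-32
s=get_state();R=cv2.Rodrigues(s["ee_rot"])[0];print(s["ee_pos"],R[:,0],R[:,1])
for dz in(0,.013):
  for dx in (.0425,.057):
    for dy in(-.011,.011):
        q=s["ee_pos"]+R@[dx,dy,-dz];print(dz,dx,dy,(proj("side",q)-o)*6.25)
for q in([.4575,-.305,.108],[.4563,-.3075,.108],[.4588,-.302,.108]):print((proj("side",q)-o)*6.25)
E
```

```text
[ 0.4578 -0.3036  0.1713] [ 0.2677 -0.9635 -0.0008] [-0.9635 -0.2677  0.0005]
0 0.0425 -0.011 [280.7511 211.6469]
0 0.0425 0.011 [209.7797 240.1953]
0 0.057 -0.011 [299.9074 253.7661]
0 0.057 0.011 [228.2402 282.9728]
0.013 0.0425 -0.011 [278.9422 188.3545]
0.013 0.0425 0.011 [207.1707 217.0424]
0.013 0.057 -0.011 [298.2901 230.6652]
0.013 0.057 0.011 [225.8069 260.022 ]
[204.7623 219.8223]
[201.7116 227.5666]
[207.9618 210.6334]
```

Projection puts the pad edge at (207–210, 240), which matches what I see, so the alignment is good. Next is descend and grip.

Request:
{"fn": "drive_tool", "kwargs": {
  "motion": [
    [[0.05,0,0.8,0,0,0,-1],[0,0,0.8,0,0,0,-1],[0,0,0.8,0,0,0,-1],[0,0,0.54,0,0,0,-1],[0,0,0,0,0,0,1],[0,0,0,0,0,0,1],[0,0,0,0,0,0,1],[0,0,0,0,0,0,1],[0,0,0,0,0,0,1],[0,0,0,0,0,0,1]]
  ]
}}

```text
clock: 6.9
ee_pos: [0.4591, -0.3058, 0.0849]
ee_rot: [2.5, -1.903, 0.004]
force: [0.9, 1.6, 5.9]
grip_width: 0.268
```

Request:
{"fn": "drive_tool", "kwargs": {
  "motion": [
    [[0,0,0,0,0,0,1],[0,0,0,0,0,0,1],[0,0,0,0,0,0,1]]
  ]
}}

```text
clock: 7.2
ee_pos: [0.4592, -0.3058, 0.0849]
ee_rot: [2.5, -1.903, 0.004]
force: [-0.4, 1.9, 6.3]
grip_width: 0.267
```

Request:
{"fn": "drive_tool", "kwargs": {
  "motion": [
    [[0,0,-0.3,0,0,0,1],[0,0,-0.6,0,0,0,1],[0,0,-0.9,0,0,0,1],[0,0,-0.9,0,0,0,1],[0,0,-0.9,0,0,0,1],[0,0,-0.9,0,0,0,1],[0,0,-0.8,0,0,0,1],[0,0,-0.3,0,0,0,1]]
  ]
}}

```text
clock: 8.0
ee_pos: [0.459, -0.306, 0.2543]
ee_rot: [2.499, -1.902, 0.008]
force: [0.1, -0.5, -0.2]
grip_width: 0.266
```

Request:
{"fn": "drive_tool", "kwargs": {
  "motion": [
    [[-0.9,-0.89,0,0,0,0,1],[-0.9,-0.89,0,0,0,0,1],[-0.9,-0.89,0,0,0,0,1],[-0.9,-0.89,0,0,0,0,1],[-0.9,-0.89,0,0,0,0,1],[-0.9,-0.89,0,0,0,0,1],[-0.9,-0.89,0,0,0,0,1],[-0.9,-0.89,0,0,0,0,1],[-0.9,-0.87,0,0,0,0.16,1],[0,0,0,0,0,0,1]]
  ]
}}

```text
clock: 9.0
ee_pos: [0.6253, -0.0034, 0.2495]
ee_rot: [-2.482, 1.925, 0.004]
force: [0.0, -0.4, -0.5]
grip_width: 0.268
```

```bash
python3 look.py h0 .27 .624 -.006 .21
```

```text
side cap px [346.4503 176.3559] ((0.6178185343742371, -0.001399562694132328), (0.017702918499708176, 0.007215271703898907), 79.3920669555664)
[ 0.6242 -0.0065  0.2497] [-1.5614 -0.2383 -0.9029] 9.1
```

View pics/h0.png

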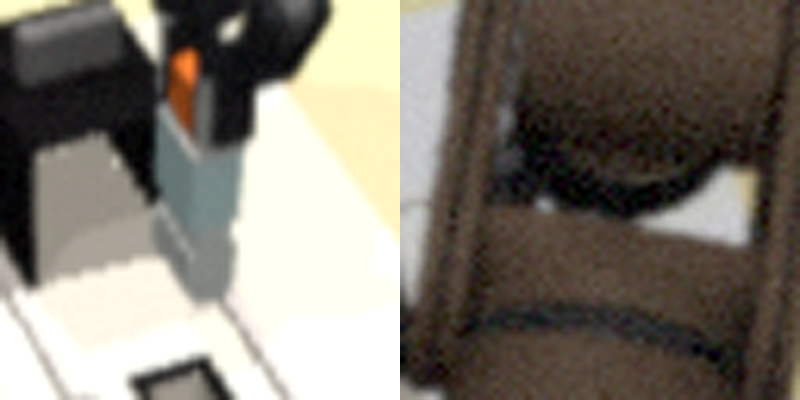

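The left panel shows the cartridge held upright in front of the hood, body at about (200,180) and the well at (180,380). In the top view the arm hides both. I'll lower to just above the collar and compare from the side.

Request:
{"fn": "drive_tool", "kwargs": {
  "motion": [
    [[0,0,0.6,0,0,0,1],[0,0,0.6,0,0,0,1],[0,0,0.5,0,0,0,1],[0,0,0,0,0,0,1],[0,0,0,0,0,0,1]]
  ]
}}

```text
clock: 9.6
ee_pos: [0.6243, -0.0079, 0.1999]
ee_rot: [2.477, -1.931, -0.001]
force: [-0.2, 0.2, -0.3]
grip_width: 0.266
```

```bash
python3 - <<'E'
from h import *
p,d=grab_frame("side");s=get_state();R=cv2.Rodrigues(s["ee_rot"])[0];print(s["ee_pos"],R[:,2],np.degrees(np.arctan2(R[1,0],R[0,0])))
cv2.imwrite("pics/side_h1.png",p)
x0,y0,S=325,180,11
g=np.clip(cv2.resize(p[y0:y0+54,x0:x0+54],None,fx=S,fy=S,interpolation=cv2.INTER_CUBIC)*1.8,0,255).astype(np.uint8)
t=s["ee_pos"];ex=-R[:,1]*[1,1,0];ey=-R[:,0]*[1,1,0]
for h,hx,hy,c in((0,.006,.015,(0,0,255)),(.008,.01,.015,(0,255,0)),(.078,.01,.015,(255,0,0))):
    for a in(-1,1):
        for b in(-1,1):
            q=(proj("side",t+ex*a*hx+ey*b*hy+[0,0,-.081+h])+.5-[x0,y0])*S;print(h,a,b,np.round(q));cv2.circle(g,tuple(np.int32(q)),3,c,-1)
cv2.imwrite("pics/h1.png",g)
E
```

```text
[ 0.6249 -0.0078  0.2008] [ 0.001  -0.0003 -1.    ] -75.8791819673491
0 -1 -1 [263. 556.]
0 -1 1 [207. 466.]
0 1 -1 [313. 541.]
0 1 1 [256. 451.]
0.008 -1 -1 [248. 536.]
0.008 -1 1 [191. 446.]
0.008 1 -1 [331. 510.]
0.008 1 1 [273. 421.]
0.078 -1 -1 [256. 304.]
0.078 -1 1 [197. 214.]
0.078 1 -1 [343. 278.]
0.078 1 1 [282. 189.]
```

View pics/h1.png

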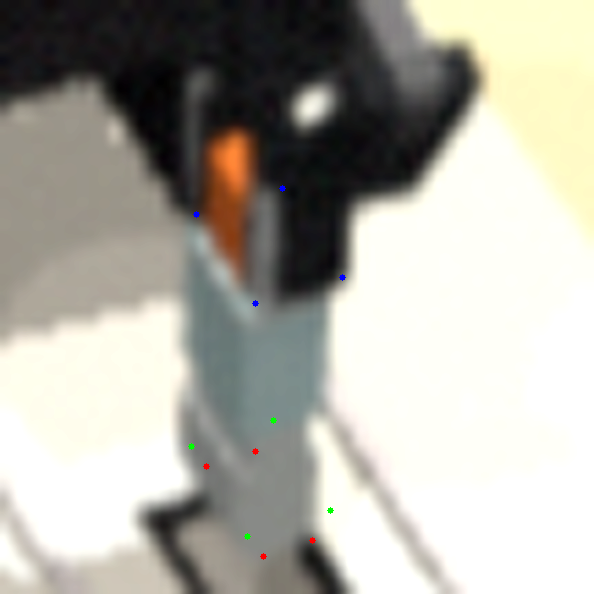

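In the zoom, the body's right edge is at x≈315–328 and the shoulder corner at (248,318). The cartridge therefore sits about 3 mm too far −y for the well, and x is aligned to about 1 mm. I'll correct y and descend slowly, feeling the forces.

Request:
{"fn": "drive_tool", "kwargs": {
  "motion": [
    [[-0.1,-0.02,0,0,0,0,1],[0,0,0.1,0,0,0,1],[0,0,0.1,0,0,0,1],[0,0,0.1,0,0,0,1],[0,0,0.1,0,0,0,1],[0,0,0.1,0,0,0,1],[0,0,0.1,0,0,0,1],[0,0,0,0,0,0,1]]
  ]
}}

```text
clock: 10.45
ee_pos: [0.6244, -0.0042, 0.1817]
ee_rot: [2.478, -1.93, -0.0]
force: [-0.3, 0.5, -1.0]
grip_width: 0.265
```

Request:
{"fn": "drive_tool", "kwargs": {
  "motion": [
    [[0,0,0.07,0,0,0,1],[0,0,0.07,0,0,0,1],[0,0,0.07,0,0,0,1],[0,0,0,0,0,0,1]]
  ]
}}

```text
clock: 10.85
ee_pos: [0.6249, -0.0049, 0.1758]
ee_rot: [2.478, -1.93, 0.004]
force: [2.3, -2.9, 0.3]
grip_width: 0.266
```

Request:
{"fn": "drive_tool", "kwargs": {
  "motion": [
    [[0.035,-0.015,0,0,0,0,1],[0,0,0.07,0,0,0,1],[0,0,0.07,0,0,0,1],[0,0,0,0,0,0,1]]
  ]
}}

```text
clock: 11.25
ee_pos: [0.625, -0.0051, 0.1709]
ee_rot: [2.478, -1.93, -0.001]
force: [1.7, -3.1, -1.4]
grip_width: 0.267
```

```bash
cat > st.py <<'E'
from h import *
s=get_state();R=cv2.Rodrigues(s["ee_rot"])[0]
print(s["ee_pos"],"F tool",R.T@s["force"],"T tool",R.T@s["torque"],"tilt",R[:2,2],s["clock"],s["grip_width"])
E
python3 st.py
```

```text
[ 0.625  -0.0051  0.1709] F tool [ 3.4694 -0.9172  1.4362] T tool [0.0727 0.6598 0.0468] tilt [-0.0007 -0.0002] 11.25 0.2668745687615911
```

Request:
{"fn": "drive_tool", "kwargs": {
  "motion": [
    [[0.05,0,0,0,0,0,1],[0,0,0,0,0,0,1]]
  ]
}}

```text
clock: 11.45
ee_pos: [0.6249, -0.0058, 0.1709]
ee_rot: [-2.478, 1.931, 0.004]
force: [-0.9, 0.5, -0.0]
grip_width: 0.267
```

```bash
python3 st.py
```

```text
[ 0.6249 -0.0058  0.1709] F tool [-0.7265  0.7156  0.0312] T tool [-0.0038  0.0074  0.0417] tilt [-0.0021  0.0019] 11.45 0.2668500858821493
```

Lateral force is near zero. Continuing down.

Request:
{"fn": "drive_tool", "kwargs": {
  "motion": [
    [[0,0,0.07,0,0,0,1],[0,0,0.07,0,0,0,1],[0,0,0.07,0,0,0,1],[0,0,0.07,0,0,0,1],[0,0,0.07,0,0,0,1]]
  ]
}}

```text
clock: 11.95
ee_pos: [0.6255, -0.0063, 0.1608]
ee_rot: [2.478, -1.931, -0.0]
force: [0.2, 0.5, -1.4]
grip_width: 0.269
```

```bash
python3 st.py
```

```text
[ 0.6255 -0.0063  0.1608] F tool [-0.4201 -0.291   1.3586] T tool [-0.0157 -0.0281 -0.0042] tilt [-0.0003  0.0002] 11.95 0.26865078606512793
```

Request:
{"fn": "drive_tool", "kwargs": {
  "motion": [
    [[0,0,0.06,0,0,0,1],[0,0,0.06,0,0,0,1],[0,0,0.06,0,0,0,1],[0,0,0.06,0,0,0,1],[0,0,0,0,0,0,1]]
  ]
}}

```text
clock: 12.45
ee_pos: [0.6253, -0.0065, 0.1536]
ee_rot: [2.478, -1.93, -0.001]
force: [-0.3, 0.1, -0.9]
grip_width: 0.267
```

```bash
python3 st.py
```

```text
[ 0.6253 -0.0065  0.1536] F tool [-0.1849  0.2271  0.8952] T tool [-0.1257  0.0347 -0.0063] tilt [-0.001  -0.0001] 12.45 0.2673846686682704
```

Request:
{"fn": "drive_tool", "kwargs": {
  "motion": [
    [[0,0,0.05,0,0,0,1],[0,0,0.05,0,0,0,1],[0,0,0.05,0,0,0,1],[0,0,0,0,0,0,1]]
  ]
}}

```text
clock: 12.85
ee_pos: [0.6255, -0.0065, 0.1498]
ee_rot: [2.478, -1.93, -0.0]
force: [-2.9, 0.8, 3.4]
grip_width: 0.265
```

```bash
python3 st.py
```

```text
[ 0.6255 -0.0065  0.1498] F tool [-1.4391  2.5877 -3.3739] T tool [-0.5142 -0.0731 -0.0107] tilt [-0.0003 -0.0002] 12.85 0.2653660327953386
```

Ball contact felt: 3.4 N up, plus a −x side push. Pressing on past it.

Request:
{"fn": "drive_tool", "kwargs": {
  "motion": [
    [[0,0,0.04,0,0,0,1],[0,0,0.04,0,0,0,1],[0,0,0.04,0,0,0,1],[0,0,0,0,0,0,1]]
  ]
}}

```text
clock: 13.25
ee_pos: [0.6255, -0.0064, 0.146]
ee_rot: [2.478, -1.931, -0.0]
force: [-1.9, 0.4, 3.5]
grip_width: 0.268
```

```bash
python3 st.py
```

```text
[ 0.6255 -0.0064  0.146 ] F tool [-0.879   1.7311 -3.5277] T tool [-0.6141 -0.1568  0.0385] tilt [-0.0002  0.0001] 13.25 0.267856818223636
```

Request:
{"fn": "drive_tool", "kwargs": {
  "motion": [
    [[0,0,0.05,0,0,0,1],[0,0,0.05,0,0,0,1],[0,0,0.05,0,0,0,1],[0,0,0,0,0,0,1]]
  ]
}}

```text
clock: 13.65
ee_pos: [0.6253, -0.0063, 0.1407]
ee_rot: [2.478, -1.931, -0.001]
force: [-1.6, 0.2, 2.4]
grip_width: 0.262
```

```bash
python3 st.py
```

```text
[ 0.6253 -0.0063  0.1407] F tool [-0.5812  1.522  -2.3766] T tool [-0.4553 -0.2175  0.0289] tilt [-0.0005  0.0003] 13.65 0.26155620939287133
```

Request:
{"fn": "drive_tool", "kwargs": {
  "motion": [
    [[0,0,0.07,0,0,0,1],[0,0,0.07,0,0,0,1],[0,0,0.07,0,0,0,1],[0,0,0.07,0,0,0,1],[0,0,0.07,0,0,0,1],[0,0,0.07,0,0,0,1]]
  ]
}}

```text
clock: 14.25
ee_pos: [0.6254, -0.006, 0.1286]
ee_rot: [-2.478, 1.931, 0.002]
force: [-2.8, 1.6, 5.0]
grip_width: 0.268
```

```bash
python3 st.py
```

```text
[ 0.6254 -0.006   0.1286] F tool [-2.2763  2.2793 -4.9511] T tool [-0.633  -0.6061  0.03  ] tilt [-0.0007  0.001 ] 14.25 0.2678822104862589
```

Request:
{"fn": "drive_tool", "kwargs": {
  "motion": [
    [[-0.02,0,0.05,0,0,0,1],[0,0,0.05,0,0,0,1],[0,0,0.05,0,0,0,1],[0,0,0.05,0,0,0,1],[0,0,0,0,0,0,1]]
  ]
}}

```text
clock: 14.75
ee_pos: [0.625, -0.0058, 0.1215]
ee_rot: [2.478, -1.931, -0.001]
force: [-1.2, 0.8, 0.1]
grip_width: 0.265
```

```bash
python3 st.py
```

```text
[ 0.625  -0.0058  0.1215] F tool [-1.1175  0.9824 -0.0799] T tool [-0.4101 -0.274  -0.0108] tilt [-0.0008  0.0003] 14.75 0.26490639609231215
```

The push dropped to about zero, so the ball is likely entering the groove. Now 1 mm steps onto the seat.

Request:
{"fn": "drive_tool", "kwargs": {
  "motion": [
    [[0,0,0.04,0,0,0,1],[0,0,0.03,0,0,0,1],[0,0,0,0,0,0,1]]
  ]
}}

```text
clock: 15.05
ee_pos: [0.6251, -0.0057, 0.1199]
ee_rot: [2.478, -1.931, -0.001]
force: [-2.7, 1.4, 0.8]
grip_width: 0.27
```

```bash
python3 st.py
```

```text
[ 0.6251 -0.0057  0.1199] F tool [-2.0004  2.2968 -0.7655] T tool [-0.3825 -0.4387  0.0337] tilt [-0.0008  0.0004] 15.05 0.27023001894429993
```

Request:
{"fn": "drive_tool", "kwargs": {
  "motion": [
    [[0,0,0.03,0,0,0,1],[0,0,0.03,0,0,0,1],[0,0,0,0,0,0,1]]
  ]
}}

```text
clock: 15.35
ee_pos: [0.6251, -0.0056, 0.1183]
ee_rot: [2.478, -1.931, -0.001]
force: [-3.0, 2.9, 0.4]
grip_width: 0.273
```

```bash
python3 st.py
```

```text
[ 0.6251 -0.0056  0.1183] F tool [-3.5375  2.204  -0.3467] T tool [-0.4737 -0.5361  0.0619] tilt [-0.0007  0.0004] 15.35 0.27294406356489204
```

Request:
{"fn": "drive_tool", "kwargs": {
  "motion": [
    [[-0.03,0.01,0,0,0,0,1],[0,0,0.03,0,0,0,1],[0,0,0.03,0,0,0,1],[0,0,0,0,0,0,1]]
  ]
}}

```text
clock: 15.75
ee_pos: [0.6253, -0.0055, 0.118]
ee_rot: [2.478, -1.931, 0.002]
force: [-4.0, 0.5, 3.4]
grip_width: 0.268
```

```bash
python3 st.py
```

```text
[ 0.6253 -0.0055  0.118 ] F tool [-1.4387  3.7116 -3.4466] T tool [-0.7527 -0.192  -0.0308] tilt [ 0.0009 -0.0008] 15.75 0.2680577039499461
```

Request:
{"fn": "drive_tool", "kwargs": {
  "motion": [
    [[0,0,0.04,0,0,0,1],[0,0,0.04,0,0,0,1],[0,0,0,0,0,0,1]]
  ]
}}

```text
clock: 16.05
ee_pos: [0.6261, -0.0053, 0.1179]
ee_rot: [-2.478, 1.93, -0.003]
force: [-5.6, 1.0, 11.2]
grip_width: 0.267
```

```bash
python3 st.py
```

```text
[ 0.6261 -0.0053  0.1179] F tool [ -2.3015   5.2031 -11.2273] T tool [-1.2811 -0.4989  0.0812] tilt [ 0.0023 -0.0007] 16.05 0.2674414101233548
```

It stops hard at TCP z 0.118: 11 N with no motion, and the push had dropped over the last 3 mm. One firmer press to confirm, then I'll unload.

Request:
{"fn": "drive_tool", "kwargs": {
  "motion": [
    [[0,0,0.03,0,0,0,1],[0,0,0.02,0,0,0,1],[0,0,0,0,0,0,1]]
  ]
}}

```text
clock: 16.35
ee_pos: [0.6267, -0.005, 0.1179]
ee_rot: [-2.477, 1.929, -0.005]
force: [-6.4, 1.0, 15.3]
grip_width: 0.268
```

```bash
python3 st.py
```

```text
[ 0.6267 -0.005   0.1179] F tool [ -2.522    5.9415 -15.3103] T tool [-1.3719 -0.7393 -0.0518] tilt [ 0.0038 -0.0001] 16.35 0.26817556922245056
```

Request:
{"fn": "drive_tool", "kwargs": {
  "motion": [
    [[0,0,-0.07,0,0,0,1],[0,0,-0.06,0,0,0,1],[0,0,0,0,0,0,1],[0,0,0,0,0,0,0.2],[0,0,0,0,0,0,-0.2],[0,0,0,0,0,0,-0.6],[0,0,0,0,0,0,-0.6],[0,0,0,0,0,0,-0.6]]
  ]
}}

```text
clock: 17.15
ee_pos: [0.625, -0.0051, 0.1168]
ee_rot: [-2.478, 1.931, -0.0]
force: [0.3, -0.0, 0.1]
grip_width: 0.804
```

```bash
python3 st.py
```

```text
[ 0.625  -0.0051  0.1168] F tool [ 0.0813 -0.2889 -0.0715] T tool [-0.0046  0.0277 -0.0339] tilt [0.0001 0.    ] 17.15 0.8038937700393535
```

Released and free. I'll rise clear, then check the seating and locate the rib.

Request:
{"fn": "drive_tool", "kwargs": {
  "motion": [
    [[0,0,-0.3,0,0,0,-0.6],[0,0,-0.7,0,0,0,-0.6],[0,0,-0.9,0,0,0,-0.6],[0,0,-0.9,0,0,0,-0.6],[0,0,-0.9,0,0,0,-0.6],[0,0,-0.9,0,0,0,-0.6],[0,0,-0.9,0,0,0,-0.6],[0,0,0,0,0,0,-0.6]]
  ]
}}

```text
clock: 17.95
ee_pos: [0.6272, -0.0054, 0.2886]
ee_rot: [-2.474, 1.927, -0.015]
force: [-0.8, 0.3, 0.4]
grip_width: 0.799
```

```bash
python3 - <<'E'
from h import *
print("rib side",ray("side",(329.4,174.3),.206),"top",ray("top",(282.1,192.9),.206))
p,d=grab_frame("side");W=cloud("side",d)
m=orange(p)>0;k=np.zeros_like(m);k[170:250,310:380]=1;m&=k;w=W[m];print("cap",m.sum(),w.mean(0),"z top",np.percentile(w[:,2],[50,90,97]))
x0,y0,S=300,160,7
g=np.clip(cv2.resize(p[y0:y0+80,x0:x0+85],None,fx=S,fy=S,interpolation=cv2.INTER_CUBIC)*1.8,0,255).astype(np.uint8)
cv2.imwrite("pics/s2.png",g)
print(get_state()["ee_pos"])
E
```

```text
rib side [0.5942 0.0883 0.206 ] top [0.5937 0.1172 0.206 ]
cap 48 [ 0.6225 -0.0106  0.1376] z top [0.1384 0.1398 0.1405]
[ 0.6261 -0.0052  0.2856]
```

View pics/s2.png

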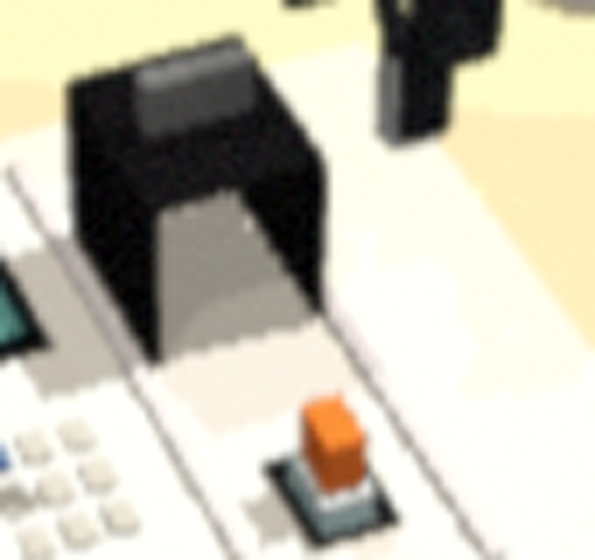

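The picture shows the cartridge standing in the well with its cap near (333,440), and the hood rib with its top edge near (190,65). Depth puts the cap top at about 0.140 m; 0.141 is expected from the felt seat. Now the rib position from depth.

```bash
python3 - <<'E'
from h import *
for n,(x0,y0,x1,y1) in(("side",(305,155,350,195)),("top",(262,170,306,218))):
    d=np.load(f"pics/{n}0.npy");w=cloud(n,d)[y0:y1,x0:x1].reshape(-1,3)
    a=w[(w[:,2]>.195)&(w[:,2]<.215)];print(n,"rib",len(a),cv2.minAreaRect(a[:,:2].astype(np.float32)),a.mean(0))
    a=w[(w[:,2]>.172)&(w[:,2]<.188)];print(n,"roof",len(a),cv2.minAreaRect(a[:,:2].astype(np.float32)))
E
```

```text
side rib 82 ((0.5915297269821167, 0.1110989898443222), (0.04191726818680763, 0.014315578155219555), 16.8112735748291) [0.5915 0.1101 0.2011]
side roof 469 ((0.5915475487709045, 0.11330092698335648), (0.07100530713796616, 0.0850614532828331), 15.26528263092041)
top rib 83 ((0.5942275524139404, 0.11679057776927948), (0.042679015547037125, 0.011528792791068554), 13.970667839050293) [0.5935 0.1165 0.2054]
top roof 774 ((0.5942786931991577, 0.11651785671710968), (0.07062619924545288, 0.07956479489803314), 14.390106201171875)
```

The rib lies about 0.124 m from the well, near (0.5945, 0.114). I'll move over it and go down.

Request:
{"fn": "drive_tool", "kwargs": {
  "motion": [
    [[-0.82,0,0,0,0,0,-0.6],[-0.82,0,0,0,0,0,-0.6],[-0.82,0,0,0,0,0,-0.6],[-0.82,0,0,0,0,0,-0.6],[-0.84,0,0,0,0,0,-0.6],[0,0,0.8,0,0,0,-0.6],[0,0,0.8,0,0,0,-0.6],[0,0,0.8,0,0,0,-0.6],[0,0,0.5,0,0,0,-0.6],[0,0,0.2,0,0,0,-0.6]]
  ]
}}

```text
clock: 19.0
ee_pos: [0.593, 0.1147, 0.1856]
ee_rot: [2.476, -1.929, -0.007]
force: [-0.3, 0.3, -0.2]
grip_width: 0.797
```

```bash
python3 st.py
```

```text
[0.593  0.1147 0.1856] F tool [-0.3363  0.2661  0.2081] T tool [-0.0105 -0.0124  0.0221] tilt [-0.0055 -0.0001] 19.0 0.796514195671484
```

Request:
{"fn": "drive_tool", "kwargs": {
  "motion": [
    [[0,0,-0.05,0,0,0,0.2],[0,0,0,0,0,0,1],[0,0,0,0,0,0,1],[0,0,0,0,0,0,1],[0,0,0,0,0,0,1],[0,0,0,0,0,0,1],[0,0,0,0,0,0,1]]
  ]
}}

```text
clock: 19.7
ee_pos: [0.5954, 0.1149, 0.1923]
ee_rot: [-2.477, 1.929, -0.003]
force: [-1.1, 0.2, 6.9]
grip_width: 0.119
```

```bash
python3 st.py
```

```text
[0.5954 0.1149 0.1923] F tool [-0.4319  1.0143 -6.9123] T tool [-0.1144 -0.1948 -0.0515] tilt [0.0025 0.0003] 19.7 0.11936546353935916
```

The rib is gripped. I'll relieve the vertical load and slide it shut.

Request:
{"fn": "drive_tool", "kwargs": {
  "motion": [
    [[0,0,-0.06,0,0,0,1],[0.2,0,0,0,0,0,1],[0.5,0,0,0,0,0,1],[0.6,0,0,0,0,0,1],[0.6,0,0,0,0,0,1],[0.6,0,0,0,0,0,1],[0.6,0,0,0,0,0,1],[0.4,0,0,0,0,0,1],[0.2,0,0,0,0,0,1],[0,0,0,0,0,0,1]]
  ]
}}

```text
clock: 20.7
ee_pos: [0.6232, 0.0053, 0.1923]
ee_rot: [-2.476, 1.931, -0.005]
force: [5.6, -0.6, -0.8]
grip_width: 0.12
```

```bash
python3 st.py
```

```text
[0.6232 0.0053 0.1923] F tool [ 1.9279 -5.3301  0.8235] T tool [ 0.8522  0.3094 -0.0386] tilt [ 0.0034 -0.001 ] 20.7 0.12010357245978981
```

Request:
{"fn": "drive_tool", "kwargs": {
  "motion": [
    [[0.1,-0.04,0,0,0,0,1],[0.1,0,0,0,0,0,1],[0.1,0,0,0,0,0,1],[0.05,0,0,0,0,0,1],[0,0,0,0,0,0,1]]
  ]
}}

```text
clock: 21.2
ee_pos: [0.6254, -0.0032, 0.1923]
ee_rot: [2.478, -1.93, 0.0]
force: [0.2, 1.0, 1.8]
grip_width: 0.117
```

```bash
python3 st.py
```

```text
[ 0.6254 -0.0032  0.1923] F tool [-0.9169 -0.3903 -1.846 ] T tool [ 0.118  -0.1917 -0.0426] tilt [-0.0004 -0.0006] 21.2 0.11667078345738797
```

Request:
{"fn": "drive_tool", "kwargs": {
  "motion": [
    [[0.06,0,0,0,0,0,1],[0.06,0,0,0,0,0,1],[0.06,0,0,0,0,0,1],[0,0,0,0,0,0,1]]
  ]
}}

```text
clock: 21.6
ee_pos: [0.6255, -0.0035, 0.1922]
ee_rot: [-2.475, 1.928, 0.014]
force: [-3.1, 13.6, 4.1]
grip_width: 0.115
```

```bash
python3 st.py
```

```text
[ 0.6255 -0.0035  0.1922] F tool [-13.9457  -0.2907  -3.9261] T tool [ 0.062  -2.0602 -0.0147] tilt [-0.0042  0.0094] 21.6 0.11523626814619144
```

The hood is at its stop: 14 N with no further motion, and the rib is over the well. Relieve, let go and rise.

Request:
{"fn": "drive_tool", "kwargs": {
  "motion": [
    [[-0.1,0,0,0,0,0,1],[0,0,0,0,0,0,0.6],[0,0,0,0,0,0,0.2],[0,0,0,0,0,0,-0.2],[0,0,0,0,0,0,-0.6],[0,0,0,0,0,0,-0.6],[0,0,-0.3,0,0,0,-0.6],[0,0,-0.8,0,0,0,-0.6],[0,0,-0.9,0,0,0,-0.6],[0,0,-0.9,0,0,0,-0.6]]
  ]
}}

```text
clock: 22.6
ee_pos: [0.6261, -0.0052, 0.2809]
ee_rot: [-2.478, 1.931, -0.0]
force: [-0.0, -0.1, 0.4]
grip_width: 0.8
```

Request:
{"fn": "drive_tool", "kwargs": {
  "motion": [
    [[-0.9,0,0,0,0,0,-0.6],[-0.9,0,0,0,0,0,-0.6],[-0.9,0,0,0,0,0,-0.6],[-0.9,0,0,0,0,0,-0.6],[-0.9,0,0,0,0,0,-0.6],[-0.9,0,0,0,0,0,-0.6],[-0.9,0,0,0,0,0,-0.6],[-0.9,0,0,0,0,0,-0.6],[0,0,0,0,0,0,-0.6]]
  ]
}}

```text
clock: 23.5
ee_pos: [0.5725, 0.207, 0.2803]
ee_rot: [-2.481, 1.925, -0.0]
force: [-0.1, -0.5, 0.2]
grip_width: 0.799
```

```bash
python3 - <<'E'
from h import *
ims=[]
for n in("side","top"):
    p,d=grab_frame(n);u,v=np.int32(proj(n,[.62,0,.2]))
    w=cloud(n,d)[v-30:v+30,u-32:u+32].reshape(-1,3)
    for lo,hi in((.195,.215),(.172,.188)):
        a=w[(w[:,2]>lo)&(w[:,2]<hi)]
        if len(a)>5:print(n,lo,len(a),cv2.minAreaRect(a[:,:2].astype(np.float32)))
    ims.append(cv2.resize(p,(400,250),interpolation=cv2.INTER_AREA))
    x0,y0=(u-45,v-35);ims.append(cv2.resize(p[max(y0,0):y0+90,x0:x0+90],(400,400),interpolation=cv2.INTER_CUBIC))
g=np.vstack([np.hstack([ims[0],ims[2]]),cv2.resize(np.hstack([ims[1],ims[3]]),(800,346))[:346]])
cv2.imwrite("pics/f.png",np.clip(g*1.7,0,255).astype(np.uint8));s=get_state();print(s["ee_pos"],s["force"],s["clock"])
E
```

```text
side 0.195 101 ((0.622500479221344, -0.007111221551895142), (0.04342830181121826, 0.01395609974861145), 16.182832717895508)
side 0.172 595 ((0.6223530769348145, -0.006692521274089813), (0.07092226296663284, 0.08227740973234177), 13.607069969177246)
top 0.195 86 ((0.6245260238647461, -0.002675160765647888), (0.04319561645388603, 0.01174555066972971), 14.391157150268555)
top 0.172 760 ((0.6249676942825317, -0.0026791878044605255), (0.07087654620409012, 0.07989349216222763), 14.41806411743164)
[0.5733 0.2046 0.28  ] [ 0.6192 -0.3358 -0.2354] 23.6
```

View pics/f.png

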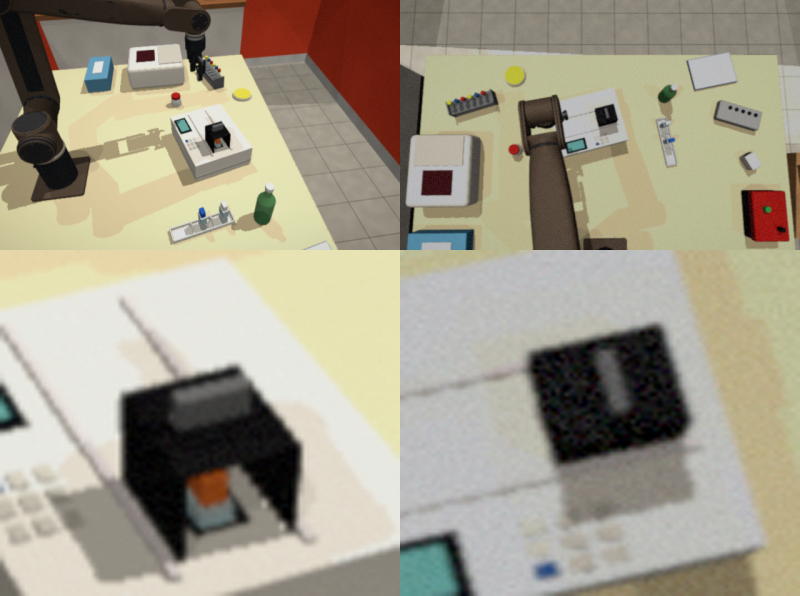

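The final picture shows the hood over the well with the orange cap visible under it, the blue and white cartridges in the tray, and the bottle and jar where they stood. Both views put the hood about 1 mm short of the well centre, which is within error. A light push on the rib with closed fingers will make sure it is shut.

Request:
{"fn": "drive_tool", "kwargs": {
  "motion": [
    [[0.8,0,0,0,0,0,1],[0.9,0,0,0,0,0,1],[0.9,0,0,0,0,0,1],[0.9,0,0,0,0,0,1],[0.9,0,0,0,0,0,1],[0.9,0,0,0,0,0,1],[0.5,0,0,0,0,0,1],[0,0,0,0,0,0,1]]
  ]
}}

```text
clock: 24.4
ee_pos: [0.6163, 0.0331, 0.2794]
ee_rot: [2.474, -1.935, 0.0]
force: [0.8, 0.3, -0.6]
grip_width: -0.001
```

Request:
{"fn": "drive_tool", "kwargs": {
  "motion": [
    [[0,0,0.9,0,0,0,1],[0,0,0.9,0,0,0,1],[0,0,0.7,0,0,0,1],[0,0,0.3,0,0,0,1],[0,0,0,0,0,0,1]]
  ]
}}

```text
clock: 24.9
ee_pos: [0.6149, 0.0364, 0.1937]
ee_rot: [2.478, -1.929, -0.005]
force: [-0.7, 1.1, -0.3]
grip_width: -0.001
```

```bash
python3 st.py
```

```text
[0.6149 0.0364 0.1937] F tool [-1.1848  0.376   0.2905] T tool [0.0002 0.0492 0.0173] tilt [-0.0033  0.0006] 24.9 -0.0008335275700117175
```

Request:
{"fn": "drive_tool", "kwargs": {
  "motion": [
    [[0.2,0,0,0,0,0,1],[0.2,0,0,0,0,0,1],[0.1,0,0,0,0,0,1],[0.1,0,0,0,0,0,1],[0,0,0,0,0,0,1]]
  ]
}}

```text
clock: 25.4
ee_pos: [0.6206, 0.0176, 0.1959]
ee_rot: [-2.477, 1.931, -0.001]
force: [0.6, 0.2, -0.6]
grip_width: 0.002
```

```bash
python3 st.py
```

```text
[0.6206 0.0176 0.1959] F tool [-0.0704 -0.6731  0.6457] T tool [-0.0002 -0.0553 -0.0472] tilt [ 0.0009 -0.0002] 25.4 0.001918304462167483
```

Request:
{"fn": "drive_tool", "kwargs": {
  "motion": [
    [[0.06,0,0,0,0,0,1],[0.06,0,0,0,0,0,1],[0.06,0,0,0,0,0,1],[0,0,0,0,0,0,1]]
  ]
}}

```text
clock: 25.8
ee_pos: [0.6211, 0.015, 0.1953]
ee_rot: [-2.476, 1.929, 0.007]
force: [-1.6, 5.3, 1.7]
grip_width: 0.003
```

```bash
python3 st.py
```

```text
[0.6211 0.015  0.1953] F tool [-5.5673  0.2373 -1.6925] T tool [-0.0511 -0.9569  0.0158] tilt [-0.0017  0.0046] 25.8 0.002631575003934856
```

Request:
{"fn": "drive_tool", "kwargs": {
  "motion": [
    [[0.06,0,0,0,0,0,1],[0,0,0,0,0,0,1]]
  ]
}}

```text
clock: 26.0
ee_pos: [0.6211, 0.0148, 0.1953]
ee_rot: [-2.475, 1.928, 0.011]
force: [-2.9, 9.6, 1.6]
grip_width: -0.001
```

```bash
python3 st.py
```

```text
[0.6211 0.0148 0.1953] F tool [-10.0067   0.4205  -1.518 ] T tool [ 0.0644 -1.5623  0.0608] tilt [-0.0027  0.0077] 26.0 -0.0006397076560277901
```

Request:
{"fn": "drive_tool", "kwargs": {
  "motion": [
    [[-0.2,0,0,0,0,0,1],[-0.4,0,0,0,0,0,1],[-0.3,0,-0.5,0,0,0,1],[0,0,-0.9,0,0,0,1],[0,0,-0.9,0,0,0,1],[0,0,-0.5,0,0,0,1],[0,0,0,0,0,0,1]]
  ]
}}

```text
clock: 26.7
ee_pos: [0.6169, 0.0375, 0.2836]
ee_rot: [-2.476, 1.928, -0.01]
force: [0.7, 0.3, 0.3]
grip_width: 0.003
```

```bash
python3 st.py; python3 - <<'E'
from h import *
p,d=grab_frame("side");u,v=np.int32(proj("side",[.62,0,.2]));w=cloud("side",d)[v-30:v+30,u-32:u+32].reshape(-1,3)
a=w[(w[:,2]>.172)&(w[:,2]<.188)];print("roof",cv2.minAreaRect(a[:,:2].astype(np.float32)))
print(hand_in())
E
```

```text
[0.6169 0.0375 0.2836] F tool [-0.0854 -0.7743 -0.2718] T tool [0.0404 0.0556 0.0019] tilt [ 0.0071 -0.001 ] 26.7 0.002750306863451126
roof ((0.6226137280464172, -0.0057218968868255615), (0.07196081429719925, 0.0848112553358078), 15.204315185546875)
the job is handed in; nothing more can be done
None
```

The orange cartridge is in the photometer well, released, and the hood is shut over it. I handed the job in at about 26.8 s, with the arm clear of everything.

- **Seating:** I felt the ball at about 3.5 N. The push fell to near zero over the last 3 mm or so, then the cartridge stopped hard about 63 mm below the deck. At about 15 N, the highest reading, it did not move. After release, the camera put the cap top at about 0.140 m; the felt seat predicts 0.141 m.
- **Hood:** I pulled it to its stop (14 N, no more motion). The cameras then showed it about 1 mm from the well centre, which is within measurement error. I pushed it again with closed fingers and it held at 10 N without moving.
- **Disagreements:** The two cameras differed by 3–5 mm in absolute position, so I used relative offsets and felt contact. The last side-view fit of the hood roof was noisy, reading about 1–2 mm from the well centre. The side force also rose to about 6 N during the final press.
- **Bystanders:** In the last picture the blue and white cartridges, the bottle and the jar stood where they had been.

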